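Fit the centrifuge rotor and its locking cap

ROBOT

A 6-joint arm with a two-finger parallel gripper is mounted at the origin on the work surface. World frame = base frame: x ahead of the robot, y to its left, z up, the work surface at z = 0. Lengths are in m, angles in rad, forces in N, time in s.
With the tool pointing down it reaches from about 0.225 to 0.875 m from the base axis. Payload 3.4 kg.
Tool frame: the origin (TCP) lies at the very end of the fingers, on their centre line; the grasp point (between the pads) lies 19 mm behind it; z points along the fingers, y is the line along which they close (so a half turn about z gives the same grasp; the last joint's range is limited). The gripper opens to 85 mm and grips with 20 to 120 N. Pads are 22 mm wide; open, the fingers measure 114 mm over their backs; the gripper's body (76 mm by 85 mm) begins 54 mm behind the grasp point. The pads swing forward as they close: fully open they stand 13 mm farther back than shut.
Start: joints at [1.216, 0.276, 1.505, -0, 1.361, -0.121], TCP at [0.133, 0.559, 0.231] pointing down, gripper open.
Joint ranges: [-2.89, 2.89], [-0.75, 2.08], [0.22, 2.7], [-1.18, 4.32], [0.11, 2.71], [-2.7, 2.7]. Speed limits (rad/s): [2.57, 2.57, 3.14, 3.14, 3.14, 3.14].

INTERFACE

Orientations are given as a unit quaternion [w, x, y, z].
In Python, from rig import readout, vision, manip gives the robot as it stands.
- The arm moves only by the shell command python3 -m handwheel 'ROWS' [FORCE]. ROWS is JSON, a list of rows, each a list of 3 entries, a list of its own where there are three numbers: the shift along the tool's x, y, z in mm, then the turn, a rotation vector about the tool's x, y, z in units of 6 degrees (1.0 is 6 degrees), then the closure, from -1 (fully open) to 1 (shut), so that 0 is half open. A call has 1 to 20 rows; each row shifts and turns the commanded pose from where the row before left it, along the tool's axes as they then stand; what a row does not reach is not made up. A row lasts 1/8 s, in which the tool goes at most 62.5 mm and 10.7 degrees, less where a joint would pass 70% of its speed; a pose out of reach is approached as far as the arm can. A call is refused whole if a number of a shift passes 62.5 or a number of a turn 1, either way. A call with a gripper value outside its range is refused whole. The fingers move at their own pace and stop on an object; FORCE is the grip in N (left out, the last holds). Time passes only in rows, so rows that do not move let the fingers close. It gives the time, the measured TCP pose, the force, the opening and the grip force at its end, in the units of the state.
- readout.get_state(): the state, without advancing time (a new reading comes with each control period).
- vision.get_image(name): name is "side" or "top"; returns the picture (400x640x3 uint8, blue, green, red); there is no depth.
- vision.camera_params(name): a dict with "intrinsics" (3x3 intrinsics, pixels), "rvec" (rotation vector, rad) and "tvec" (3), from world to camera coordinates, as OpenCV has them. Camera axes: x right, y down, z forward; pixel columns grow to the right and rows downward; lengths in m; the calibration is good to about 2 mm. A picture is of the moment at which its call begins. camera_params takes no time and is no camera call.
- manip.sign_off(): hands the job in; it is judged then, once.
The state is a dict: "clock": time; "qpos": joint angles; "qd": joint speeds; "effort": joint torques, N m; "position": TCP position; "ee_rot": TCP orientation; "contact_force": force on the tool from outside, world axes, zero at the start; "moment": the same for the moment, N m; "width": finger opening in m; "gripper_force": force on a finger pad.
Only numpy, scipy, OpenCV 4.12 (cv2) and the standard library are available. Lean on these libraries where they do the work, as an engineer would, in place of code of your own. Each camera call takes 0.05 s, during which the arm holds its last target. There are 200 camera calls.

TASK

Get the bench centrifuge ready: lower the blue rotor onto its spindle until it sits fully home, then put the black locking cap with the yellow top over the spindle end, so that it rests flat on the rotor's hub. Lower both parts gently instead of dropping them, and leave the grey rotor where it is.

Things in the scene. Friction and masses are not known exactly. Their poses are not given: they have to be found in the camera images.
- rotor_hub (a point): Blue rotor, upright on the bench: round body 92 mm across, 20 mm high, eight round dark pockets; central hub 38 mm in diameter, its top 60 mm above the underside; bore 26 mm right through. 0.15 to 0.31 kg. Point: on the axis in the hub, 44 mm above the underside, 24 above the body's top: grip the hub here from above. z: axis, up.
- cap_mid (a point): Locking cap, open end down on the bench: black cylinder 46 mm in diameter, 46 mm high, yellow disc on its closed top; blind bore from below 24 mm wide, 24 mm deep. About 0.1 kg. Point: its centre, 23 mm above its underside. z: axis, up. Wider than the rotor's bore, so the rotor cannot go on after it.
- spindle_foot (a point): Upright spindle of the fixed white centrifuge (160 x 180 mm, 40 high; grey bowl 136 mm wide, rim 56 mm above the bench). Point: on its axis at the shoulder where the rotor's underside seats, 45 mm above the bench. Above the point it is 22 mm thick to 30 mm, tapers to 12 at 60 mm and 6 at the tip, 76 mm. The seated rotor's hub top is at 60 mm. z: up; x, y turn with the housing.
- spare_hub (a point): Grey rotor, loose, to be left alone: size and shape of the blue one, but four straight dark slots. Point: in its hub, 44 mm above its underside. Blue and grey stand on either side of the centrifuge, nearer the robot; farther out stand the cap on one side and a small white jar with a red cap (44 mm wide, 50 high, not needed) on the other.
Things that resemble listed ones, but are neither listed nor needed, are in the scene too. Of the things shaped like the part that bears cap_mid, the black one is meant.

How it is judged:
On the way:
1. the blue rotor sits home on the spindle while the cap is not yet on it (horizontal distance between rotor_hub and spindle_foot below 0.01 m and z of rotor_hub in the frame of spindle_foot between 0.038 and 0.05 m and angle between rotor_hub's own z axis and vertical below 0.17 rad and horizontal distance between cap_mid and spindle_foot above 0.04 m), for 0.2 s.
At the end, for the whole second after the job is handed in: The blue rotor sits upright on the spindle's shoulder (its axis within 10 mm of the spindle's, height within 6 mm, tilt under 10 degrees), the cap sits over the spindle end on the rotor's hub (within 12 mm sideways, 6 mm in height, tilt under 10 degrees), and both are at rest (horizontal distance between rotor_hub and spindle_foot below 0.01 m and z of rotor_hub in the frame of spindle_foot between 0.038 and 0.05 m and angle between each of rotor_hub, cap_mid's own z axis and vertical below 0.17 rad and horizontal distance between cap_mid and spindle_foot below 0.012 m and z of cap_mid in the frame of spindle_foot between 0.077 and 0.089 m and linear speed of each of rotor, cap below 0.02 m/s); the robot touches nothing.
It fails at once if the blue rotor is let fall (faster than 0.8 m/s out of the fingers, a drop of some 3 cm) (contact force between the fingers and rotor below 0.2 N and linear speed of rotor above 0.8 m/s).
It fails at once if the cap is let fall (faster than 0.8 m/s out of the fingers, a drop of some 3 cm) (contact force between the fingers and cap below 0.2 N and linear speed of cap above 0.8 m/s).
It fails at once if the grey rotor is moved by more than 30 mm (distance of spare_hub from where it was at the start of the episode above 0.03 m).
It also fails if it takes over 58 s, if anything falls off the work surface, if the arm or the gripper's body presses on something with over 40 N, if the wrist force passes 120 N, or if a joint passes its speed limit or range.

## Working session

There is one attempt and no reset: what is moved stays moved. The work goes in short steps, Python scripts to look and compute and a shell command to move; the robot and the scene stay as the last step left them, time stands still between calls to the robot, and variables do not carry over. Pictures are saved under pics/ and viewed, at most 10 in all, crops included, and the job is handed in when it is done.

```bash
mkdir -p pics; ls
python3 - <<'E'
from rig import readout, vision
import cv2
s=readout.get_state();print({k:s[k] for k in('clock','position','ee_rot','width')})
for n in('top','side'):
    cv2.imwrite(f'pics/{n}0.png',vision.get_image(n));p=vision.camera_params(n);print(n,p)
E
```

```text
pics
{'clock': 0.0, 'position': array([0.13303215, 0.55884348, 0.23042892]), 'ee_rot': array([-2.20973510e-04,  1.16639955e-01,  9.93173822e-01, -9.12335523e-04]), 'width': 0.08483479373073233}
top {'intrinsics': array([[462.46125209,   0.        , 317.9849939 ],
       [  0.        , 462.46125209, 192.60771669],
       [  0.        ,   0.        ,   1.        ]]), 'rvec': array([ 2.17035265, -2.13077735,  0.15818692]), 'tvec': array([-0.04512914,  0.60461745,  1.28940014])}
side {'intrinsics': array([[442.8748323 ,   0.        , 318.93133085],
       [  0.        , 442.8748323 , 204.16234462],
       [  0.        ,   0.        ,   1.        ]]), 'rvec': array([ 2.01187354, -0.77515712,  0.43306038]), 'tvec': array([-0.44906624,  0.24147738,  0.98988318])}
```

View pics/top0.png

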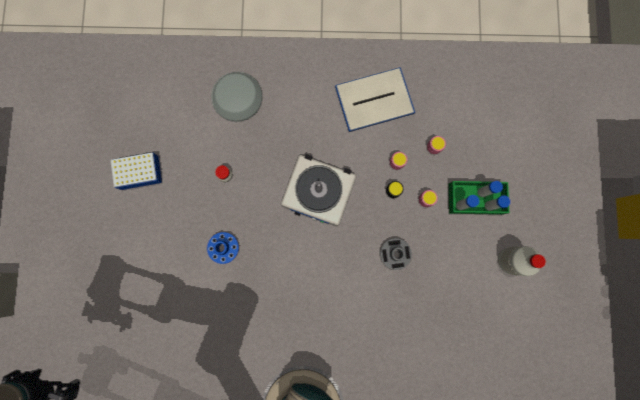

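View pics/side0.png

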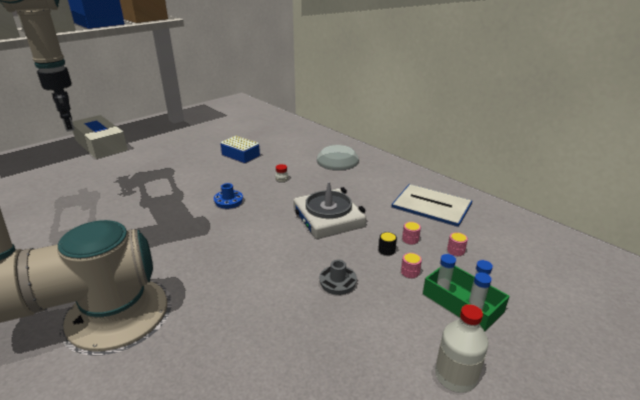

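Top view: the blue rotor is at (223,247), the grey rotor at (396,253) and the spindle at about (319,188). There are four cap-like things: (395,189) has black sides, while (399,159), (437,144) and (429,198) have pink sides. The black one at (395,189), which is (388,243) in the side view, fits the description. I'll confirm it in an enlarged crop.

Run:
```python
import cv2,numpy as np
t=cv2.imread('pics/top0.png');s=cv2.imread('pics/side0.png')
c=lambda im,u,v:cv2.resize(im[v-25:v+25,u-33:u+33],(264,200),interpolation=cv2.INTER_CUBIC)
m=np.vstack([np.hstack([c(t,223,247),c(t,319,188),c(t,405,180)]),np.hstack([c(s,228,195),c(s,330,205),c(s,395,243)])])
cv2.imwrite('pics/crop1.png',m)
```

```text
(no output)
```

View pics/crop1.png

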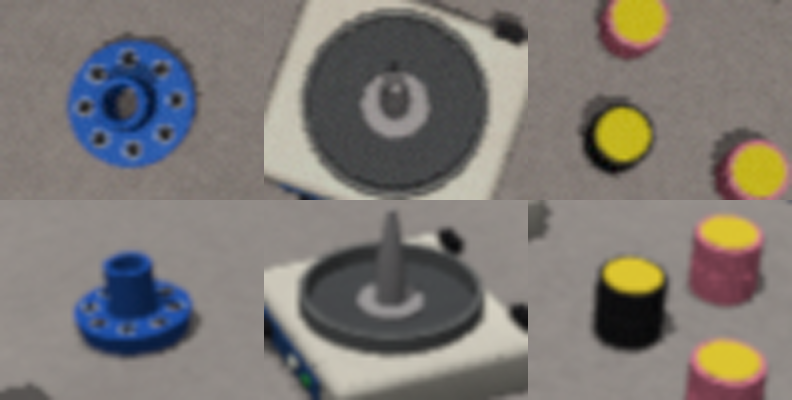

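The crop confirms it: the target cap is the only one with black sides. Next I'll measure positions.

```bash
cat > h.py <<'E'
import cv2,numpy as np
from rig import vision
from scipy.optimize import least_squares
P={n:vision.camera_params(n) for n in('top','side')}
def proj(n,X):
    p=P[n];return cv2.projectPoints(np.asarray(X,float).reshape(-1,3),p['rvec'],p['tvec'],p['intrinsics'],None)[0].reshape(-1,2)
def ray(n,uv,z):
    p=P[n];R=cv2.Rodrigues(p['rvec'])[0];c=-R.T@p['tvec'];d=R.T@np.linalg.inv(p['intrinsics'])@[*uv,1]
    return (c+d*(z-c[2])/d[2])
A=np.linspace(0,2*np.pi,48)
circ=lambda x,y,z,r:np.c_[x+r*np.cos(A),y+r*np.sin(A),0*A+z]
def cyl(n,x,y,z0,z1,r): return cv2.convexHull(proj(n,np.r_[circ(x,y,z0,r),circ(x,y,z1,r)]).astype(np.float32))
def sil(n,parts,x,y,z=0):
    m=np.zeros((1600,2560),np.uint8)
    for a,b,r in parts: cv2.fillConvexPoly(m,np.round(cyl(n,x,y,z+a,z+b,r)*4+1.5).astype(np.int32),1)
    v,u=np.nonzero(m);return (np.array([u.mean(),v.mean()])-1.5)/4,len(u)/16
def blob(mask,uv):
    k,l,s,c=cv2.connectedComponentsWithStats(mask.astype(np.uint8));i=[j for j in range(1,k) if s[j,4]>15]
    j=min(i,key=lambda j:np.hypot(*(c[j]-uv)));f=np.zeros(mask.shape,np.uint8)
    cs,_=cv2.findContours((l==j).astype(np.uint8),0,cv2.CHAIN_APPROX_NONE);cv2.drawContours(f,cs,-1,1,-1)
    v,u=np.nonzero(f);return np.array([u.mean(),v.mean()]),len(u)
ROT=[(0,.02,.046),(.02,.06,.019)]
def fit(parts,obs,x0,z=0):
    f=lambda q:np.r_[tuple(sil(n,parts,q[0],q[1],z)[0]-c for n,c in obs.items())]
    r=least_squares(f,x0,diff_step=.02);return r.x,r.fun
E
cat > m0.py <<'E'
from h import *
I={n:cv2.imread(f'pics/{n}0.png') for n in('top','side')}
H={n:cv2.cvtColor(I[n],cv2.COLOR_BGR2HSV) for n in I}
o={}
for n,uv in(('top',(223,247)),('side',(228,197))):
    h=H[n];c,a=blob((h[...,0]>100)&(h[...,0]<125)&(h[...,1]>110),uv);o[n]=c;print(n,c,a)
x0=ray('top',o['top'],.02)[:2]
x,e=fit(ROT,o,x0);print('rotor',x,e,[sil(n,ROT,*x)[1] for n in o])
o={}
for n,uv in(('top',(396,188)),('side',(388,237))):
    h=H[n];c,a=blob((h[...,0]>20)&(h[...,0]<35)&(h[...,1]>120)&(h[...,2]>90),uv);o[n]=c;print(n,c,a,ray(n,c,.046))
for n,uv in(('top',(396,253)),):print('grey',ray(n,uv,.04))
# bowl
h=H['top'];c,a=blob((h[...,2]<95)&(h[...,1]<60),(319,189));print('bowl',c,a,ray('top',c,.056),sil('top',[(.056,.057,.068)],*ray('top',c,.056)[:2])[1])
print('shoulder',ray('top',(319,188.8),.045),'side',ray('side',(329,204.7),.045),'tip',ray('side',(329,183),.121),ray('top',(319,183.5),.121))
# housing angle
c,a=blob(((h[...,2]>140)&(h[...,1]<50)),(319,189));print(c,a)
E
python3 m0.py
```

```text
top [222.51403061 247.44260204] 784
side [227.85940594 196.83168317] 505
rotor [0.44287944 0.24057441] [-0.44574528  0.5158721   0.73843082  0.22105383] [850.75, 604.5625]
top [395.43589744 188.1474359 ] 156 [ 0.62210438 -0.25689416  0.046     ]
side [387.63716814 236.46902655] 113 [ 0.61693106 -0.25520639  0.046     ]
grey [ 0.43685716 -0.25847984  0.04      ]
bowl [318.26918239 188.4408805 ] 1590 [ 0.61552021 -0.03453674  0.056     ] 1777.75
shoulder [ 0.61618133 -0.0367115   0.045     ] side [ 0.61229779 -0.03666683  0.045     ] tip [ 0.60706792 -0.04079712  0.121     ] [ 0.61928747 -0.03597483  0.121     ]
[318.45783133 190.71084337] 83
```

```bash
python3 -m handwheel '[[[0,0,0],[0,0,-1],-1],[[0,0,0],[0,0,-1],-1],[[0,0,0],[0,0,-0.23],-1],[[-26,-26.5,0],[0,0,0],-1],[[-26,-26.5,0],[0,0,0],-1],[[-26,-26.5,0],[0,0,0],-1],[[-26,-26.5,0],[0,0,0],-1],[[-26,-26.5,0],[0,0,0],-1],[[-26,-26.5,0],[0,0,0],-1],[[-26,-26.5,0],[0,0,0],-1],[[-26,-26.5,0],[0,0,0],-1],[[-26,-26.5,0],[0,0,0],-1],[[-26,-26.5,0],[0,0,0],-1],[[-26,-26.5,0],[0,0,0],-1],[[-24,-26.5,0],[0,0,0],-1],[[0,0,0],[0,0,0],-1]]' 40
cat > go.py <<'E'
# usage: go.py x y z -> remaining shift in tool axes (mm) and yaw error (deg)
import sys,numpy as np
from rig import readout
from scipy.spatial.transform import Rotation as R
s=readout.get_state();r=R.from_quat(np.roll(s['ee_rot'],-1))
print('shift mm',(r.inv().apply(np.array(sys.argv[1:4],float)-s['position'])*1e3).round(1),'turn units to aligned',((r.inv()*R.from_quat([0,1,0,0])).as_rotvec(degrees=True)/6).round(3),'w',s['width'],'F',s['contact_force'].round(2),'t',s['clock'],'q',s['qpos'].round(2))
E
python3 go.py .443 .2406 .100
```

```text
clock: 2.1
position: [0.4446, 0.2397, 0.231]
ee_rot: [0.0, 0.002, 1.0, -0.0]
contact_force: [-0.4, 1.0, 0.7]
width: 0.0852
gripper_force: 0.0
shift mm [  1.6   0.9 131. ] turn units to aligned [-0.005  0.002 -0.044] w 0.08515696130190287 F [-0.38  0.96  0.71] t 2.1 q [ 0.36  0.17  1.65 -0.    1.32 -1.21]
```

```bash
python3 -m handwheel '[[[1,1,30],[0,0,0],-1],[[0.6,0,40],[0,0,0],-1],[[0,0,40],[0,0,0],-1],[[0,0,30],[0,0,0],-1],[[0,0,25],[0,0,0],-1],[[0,0,20],[0,0,0],-1],[[0,0,12],[0,0,0],-1],[[0,0,8],[0,0,0],-1],[[0,0,0],[0,0,0],-1],[[0,0,0],[0,0,0],0],[[0,0,0],[0,0,0],0],[[0,0,0],[0,0,0],0.3],[[0,0,0],[0,0,0],0.6],[[0,0,0],[0,0,0],0.6],[[0,0,0],[0,0,0],1],[[0,0,0],[0,0,0],1],[[0,0,0],[0,0,0],1]]' 40; python3 go.py .443 .2406 .026
```

```text
clock: 4.22
position: [0.4418, 0.2422, 0.027]
ee_rot: [0.0, 0.0, 1.0, 0.0]
contact_force: [-0.8, -1.5, 6.1]
width: 0.0365
gripper_force: 40.0
shift mm [-1.2 -1.6  1. ] turn units to aligned [ 0.001  0.008 -0.002] w 0.03649154656557213 F [-0.78 -1.47  6.13] t 4.225 q [ 0.36  0.38  1.94 -0.    0.82 -1.21]
```

```bash
python3 -m handwheel '[[[0,0,-3],[0,0,0],1],[[0,0,-10],[0,0,0],1],[[0,0,-20],[0,0,0],1],[[0,0,-30],[0,0,0],1],[[0,0,-35],[0,0,0],1],[[0,0,-35],[0,0,0],1],[[0,0,-30],[0,0,0],1],[[-8,-14,-10],[0,0,0],1],[[-17,-28,0],[0,0,0],1],[[-17,-28,0],[0,0,0],1],[[-17,-28,0],[0,0,0],1],[[-17,-28,0],[0,0,0],1],[[-17,-28,0],[0,0,0],1],[[-17,-28,0],[0,0,0],1],[[-17,-28,0],[0,0,0],1],[[-17,-28,0],[0,0,0],1],[[-17,-28,0],[0,0,0],1],[[-11,-13,0],[0,0,0],1],[[0,0,0],[0,0,0],1],[[0,0,0],[0,0,0],1]]' 40; python3 go.py .614 -.0365 .2
python3 - <<'E'
from h import *
for n in('top','side'):cv2.imwrite(f'pics/{n}1.png',vision.get_image(n))
t=cv2.imread('pics/top1.png');s=cv2.imread('pics/side1.png')
for n,z in(('top',.175),('side',.175)):print(n,proj(n,[[.614,-.0365,.175],[.614,-.0365,.235]]))
c=lambda im,u,v:cv2.resize(im[v-50:v+50,u-66:u+66],(396,300),interpolation=cv2.INTER_CUBIC)
cv2.imwrite('pics/crop2.png',np.hstack([c(t,319,180),c(s,330,170)]))
E
```

```text
clock: 6.72
position: [0.6125, -0.0358, 0.1988]
ee_rot: [-0.001, -0.0, 1.0, 0.001]
contact_force: [0.1, 0.2, -2.9]
width: 0.0361
gripper_force: 40.5
shift mm [-1.5 -0.7 -1.2] turn units to aligned [ 0.011 -0.018  0.002] w 0.03610422767114194 F [ 0.07  0.2  -2.85] t 6.725 q [-0.17  0.35  1.47  0.    1.32 -1.74]
top [[319.35234003 182.18213228]
 [319.58835463 178.2234062 ]]
side [[330.01000975 164.54053525]
 [330.32258864 144.56749758]]
```

View pics/crop2.png

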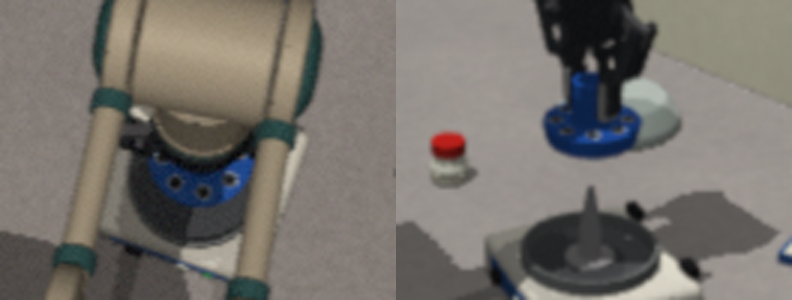

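```bash
cat > m1.py <<'E'
from h import *
s=cv2.cvtColor(cv2.imread('pics/side1.png'),cv2.COLOR_BGR2HSV)
m=(s[...,0]>100)&(s[...,0]<125)&(s[...,1]>110)&(s[...,2]>40);m[:120]=0;m[:, :260]=0;m[:,400:]=0;m[180:]=0
k,l,st,c=cv2.connectedComponentsWithStats(m.astype(np.uint8));j=1+np.argmax(st[1:,4]);x,y,w,h=st[j,:4];print('rot bbox L R bot',x,x+w-1,y+h-1,st[j,4])
for X,Y in((.6125,-.0358),(.6105,-.0358),(.6125,-.0378)):
    q=cyl('side',X,Y,.174,.194,.046)[:,0];print((X,Y),q[:,0].min(),q[:,0].max(),q[:,1].max())
# spindle / bowl in the same camera
s0=cv2.imread('pics/side0.png');g=s0.max(2).astype(int)
for v in(186,190,195,200):print(v,g[v,316:343])
print('bowl row 204',g[204,295:368]);
for X,Y in((.614,-.0365),(.611,-.0365)):
    q=proj('side',circ(X,Y,.056,.068));print((X,Y),'rim',q.min(0),q.max(0),'shoulder,60,tip',proj('side',[[X,Y,.045],[X,Y,.105],[X,Y,.121]]).round(1).tolist())
print('col 329',g[178:235,329]);print('col 322',g[178:235,318])
E
python3 m1.py
```

```text
rot bbox L R bot 314 345 171 473
(0.6125, -0.0358) 312.7688 346.3213 172.68127
(0.6105, -0.0358) 312.2222 345.80524 172.91447
(0.6125, -0.0378) 313.2523 346.8407 172.93962
186 [142 142 142 142 142 142 141 142 142 140 128 106  92  85  97 127 143 144
 143 143 142 142 143 143 137 129 126]
190 [142 142 139 135 133 128 123 118 114 107  96  89  89  82  79 112 142 162
 172 175 181 188 192 191 145  65  22]
195 [42 46 48 52 54 58 61 62 65 76 85 86 84 80 73 64 61 63 62 60 57 56 56 56
 55 56 56]
200 [75 75 75 76 77 77 79 88 88 83 82 82 80 76 69 63 70 76 76 75 75 77 77 76
 76 75 75]
bowl row 204 [106 130 163 185 196 201 203 203 204 199 152  98  80  70  74  75  74  74
  75  75  75  74  74  75  80 114 144 153 151 128  95  82  79  75  72  66
  67  84 110 135 144 119  87  77  76  75  75  76  75  75  75  74  74  75
  79  92 105 169 195 176 154 144 143 142 142 140 140 141 144 145 144 143
 144]
(0.614, -0.0365) rim [306.05589789 189.61511439] [352.86286836 213.99359971] shoulder,60,tip [[329.4, 204.5], [329.7, 186.6], [329.7, 181.7]]
(0.611, -0.0365) rim [305.27325003 189.9451767 ] [352.14049108 214.38871449] shoulder,60,tip [[328.6, 204.8], [328.9, 186.9], [329.0, 182.0]]
col 329 [141 143 144 143 125  95  87  86  85  85  84  82  82  82  81  81  81  80
  79  77  78  78  76  75  74  72  72  75 108 145 139 104  73  75  78  85
  85  56  52  58 105 169 199 202 201 196 183 163 133 105  93  90  89  87
  86  84  81]
col 322 [143 143 143 144 144 143 143 143 142 142 142 142 139 116  75  47  45  48
  61  75  75  75  75  76  76  76  75  75  74  74  75  75  75  79  83  71
  57  55  74 138 194 201 201 201 203 204 203 198 189 179 157 125  99  93
  91  89  87]
```

Top view: the arm hides most of the rotor. Side view: the rotor hangs level at about (329,160), directly above the spindle tip at about (328.5,182). Combining both cameras with the grasp pose puts the spindle at about (0.6136, -0.0328), so I'll shift and lower.

```bash
python3 -m handwheel '[[[-1,3,0],[0,0,0],1],[[0,0,12],[0,0,0],1],[[0,0,15],[0,0,0],1],[[0,0,15],[0,0,0],1],[[0,0,12],[0,0,0],1],[[0,0,8],[0,0,0],1],[[0,0,6],[0,0,0],1],[[0,0,0],[0,0,0],1],[[0,0,0],[0,0,0],1]]' 40; python3 go.py .6136 -.0328 .07
python3 -m handwheel '[[[0,0,6],[0,0,0],1],[[0,0,6],[0,0,0],1],[[0,0,6],[0,0,0],1],[[0,0,6],[0,0,0],1],[[0,0,0],[0,0,0],1]]' 40;python3 go.py .6136 -.0328 .07
```

```text
clock: 7.95
position: [0.6149, -0.0338, 0.1318]
ee_rot: [0.001, 0.0, 1.0, -0.0]
contact_force: [1.5, -0.2, -2.9]
width: 0.0365
gripper_force: 40.5
shift mm [ 1.3  1.  61.8] turn units to aligned [-0.001  0.01  -0.003] w 0.03648011543862055 F [ 1.49 -0.2  -2.88] t 7.95 q [-0.17  0.4   1.57  0.    1.17 -1.74]
clock: 8.57
position: [0.6139, -0.0337, 0.1065]
ee_rot: [-0.001, 0.0, 1.0, 0.0]
contact_force: [-1.2, -0.7, -2.0]
width: 0.0363
gripper_force: 40.5
shift mm [ 0.3  0.8 36.5] turn units to aligned [ 0.003 -0.015 -0.003] w 0.03626121398589107 F [-1.22 -0.7  -2.  ] t 8.575 q [-0.17  0.43  1.6   0.    1.12 -1.74]
```

```bash
python3 -m handwheel '[[[0,0.5,4],[0,0,0],1],[[0,0,4],[0,0,0],1],[[0,0,4],[0,0,0],1],[[0,0,0],[0,0,0],1]]' 40; python3 go.py .6136 -.0328 .07
python3 -m handwheel '[[[0,0,4],[0,0,0],1],[[0,0,4],[0,0,0],1],[[0,0,4],[0,0,0],1],[[0,0,4],[0,0,0],1],[[0,0,0],[0,0,0],1]]' 40;python3 go.py .6136 -.0328 .07
```

```text
clock: 9.07
position: [0.6142, -0.0332, 0.0948]
ee_rot: [-0.0, 0.0, 1.0, 0.0]
contact_force: [-0.2, 0.9, -2.3]
width: 0.0362
gripper_force: 40.5
shift mm [ 0.5  0.4 24.8] turn units to aligned [ 0.002 -0.008 -0.003] w 0.036248244052596086 F [-0.22  0.85 -2.33] t 9.075 q [-0.17  0.44  1.62  0.    1.09 -1.74]
clock: 9.7
position: [0.6141, -0.0332, 0.0788]
ee_rot: [-0.0, 0.0, 1.0, 0.0]
contact_force: [0.4, -0.1, -2.4]
width: 0.036
gripper_force: 40.5
shift mm [0.5 0.4 8.8] turn units to aligned [ 0.002 -0.009 -0.003] w 0.03602017425759716 F [ 0.38 -0.13 -2.38] t 9.7 q [-0.17  0.45  1.63  0.    1.06 -1.74]
```

```bash
python3 -m handwheel '[[[0,0,2],[0,0,0],1],[[0,0,2],[0,0,0],1],[[0,0,1],[0,0,0],1],[[0,0,0],[0,0,0],1]]' 40
python3 -m handwheel '[[[0,0,1],[0,0,0],1],[[0,0,0.6],[0,0,0],1],[[0,0,0],[0,0,0],1]]' 40
```

```text
clock: 10.2
position: [0.6144, -0.0332, 0.0742]
ee_rot: [-0.0, 0.0, 1.0, 0.0]
contact_force: [0.2, 0.7, -3.0]
width: 0.0363
gripper_force: 40.5
clock: 10.58
position: [0.6145, -0.0332, 0.0726]
ee_rot: [-0.0, 0.0, 1.0, 0.0]
contact_force: [-0.4, -0.3, -3.0]
width: 0.0364
gripper_force: 40.5
```

```bash
python3 -m handwheel '[[[0,0,0.8],[0,0,0],1],[[0,0,0.4],[0,0,0],1],[[0,0,0],[0,0,0],1]]' 40
python3 -m handwheel '[[[0,0,0.8],[0,0,0],1],[[0,0,0],[0,0,0],1]]' 40
```

```text
clock: 10.95
position: [0.6146, -0.0333, 0.072]
ee_rot: [0.0, 0.0, 1.0, -0.0]
contact_force: [-1.7, -0.1, 2.1]
width: 0.0362
gripper_force: 40.9
clock: 11.2
position: [0.6146, -0.0333, 0.072]
ee_rot: [0.0, 0.0, 1.0, -0.0]
contact_force: [-2.8, -0.7, 6.3]
width: 0.0362
gripper_force: 41.5
```

The seat was felt: z stopped at 72 mm while the force rose. I'll release, back off and move over to the cap.

```bash
python3 -m handwheel '[[[0,0,-1.2],[0,0,0],0.1],[[0,0,0],[0,0,0],-0.3],[[0,0,0],[0,0,0],-0.7],[[0,0,0],[0,0,0],-0.7],[[0,0,0],[0,0,0],-0.7],[[0,0,-8],[0,0,0],-0.7],[[0,0,-20],[0,0,0],-0.7],[[0,0,-30],[0,0,0],-0.7],[[0,0,-35],[0,0,0],-0.6],[[0,0,-30],[0,0,0],-0.5],[[-1,-20,-5],[0,0,0],-0.45],[[-1,-34,0],[0,0,0],-0.45],[[-1,-34,0],[0,0,0],-0.45],[[-1,-34,0],[0,0,0],-0.45],[[-0.5,-34,0],[0,0,0],-0.45],[[0,-34,0],[0,0,0],-0.45],[[0,-31,0],[0,0,0],-0.45],[[0,0,0],[0,0,0],-0.45],[[0,0,0],[0,0,0],-0.45]]' 40; python3 go.py .619 -.2545 .008
python3 - <<'E'
from h import *
for n in('top','side'):cv2.imwrite(f'pics/{n}2.png',vision.get_image(n))
t=cv2.imread('pics/top2.png');s=cv2.imread('pics/side2.png')
c=lambda im,u,v:cv2.resize(im[v-50:v+50,u-66:u+66],(396,300),interpolation=cv2.INTER_CUBIC)
cv2.imwrite('pics/crop3.png',np.hstack([c(t,340,188),c(s,365,210)]))
E
```

```text
clock: 13.58
position: [0.6181, -0.2544, 0.1988]
ee_rot: [-0.001, 0.001, 1.0, 0.001]
contact_force: [-0.7, 0.5, 0.2]
width: 0.062
gripper_force: 0.0
shift mm [ -1.2  -0.4 190.7] turn units to aligned [ 0.015 -0.017 -0.011] w 0.06202046910882129 F [-0.66  0.5   0.23] t 13.575 q [-0.49  0.44  1.34  0.    1.37 -2.06]
```

View pics/crop3.png

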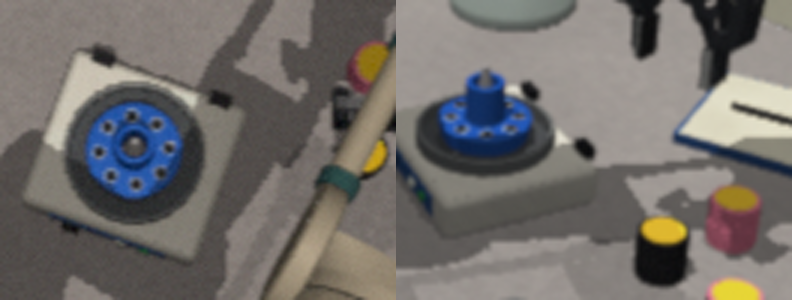

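Crop: the blue rotor sits concentric in the bowl at about (318,187) in the top view, with the spindle tip showing above the hub. The black cap stands below the open fingers at about (387,243) in the side view. I'll descend on the cap.

```bash
python3 -m handwheel '[[[-0.5,0,20],[0,0,0],-0.45],[[0,0,35],[0,0,0],-0.45],[[0,0,35],[0,0,0],-0.45],[[0,0,25],[0,0,0],-0.45],[[0,0,15],[0,0,0],-0.45],[[0,0,10],[0,0,0],-0.45],[[0,0,0],[0,0,0],-0.45]]' 30; python3 go.py .619 -.2545 .008
python3 -m handwheel '[[[0,0,10],[0,0,0],-0.45],[[0,0,10],[0,0,0],-0.45],[[0,0,10],[0,0,0],-0.45],[[0,0,10],[0,0,0],-0.45],[[0,0,8],[0,0,0],-0.45],[[0,0,2],[0,0,0],-0.45],[[0,0,0],[0,0,0],-0.45]]' 30; python3 go.py .619 -.2545 .008
```

```text
clock: 14.55
position: [0.6194, -0.254, 0.0597]
ee_rot: [-0.0, -0.0, 1.0, 0.0]
contact_force: [-0.4, 1.0, -0.7]
width: 0.0621
gripper_force: 0.0
shift mm [ 0.4 -0.5 51.7] turn units to aligned [ 0.003 -0.003  0.001] w 0.06211052791694569 F [-0.35  0.95 -0.67] t 14.55 q [-0.49  0.54  1.52  0.    1.08 -2.06]
clock: 15.42
position: [0.6195, -0.2542, 0.0098]
ee_rot: [0.0, 0.0, 1.0, 0.0]
contact_force: [-0.1, 0.5, -0.7]
width: 0.0619
gripper_force: 0.0
shift mm [ 0.5 -0.3  1.8] turn units to aligned [ 0.001  0.    -0.002] w 0.06191964941975106 F [-0.06  0.49 -0.7 ] t 15.425 q [-0.49  0.59  1.57  0.    0.98 -2.06]
```

```bash
python3 -m handwheel '[[[0,0,0],[0,0,0],-0.2],[[0,0,0],[0,0,0],0],[[0,0,0],[0,0,0],0.3],[[0,0,0],[0,0,0],0.6],[[0,0,0],[0,0,0],0.6],[[0,0,0],[0,0,0],0.6]]' 40
python3 -m handwheel '[[[0,0,-4],[0,0,0],0.6],[[0,0,-12],[0,0,0],0.6],[[0,0,-25],[0,0,0],0.6],[[0,0,-35],[0,0,0],0.6],[[0,0,-40],[0,0,0],0.6],[[0,0,-35],[0,0,0],0.6],[[0,0,-30],[0,0,0],0.6],[[0,15,-10],[0,0,0],0.6],[[1,30,0],[0,0,0],0.6],[[1,30,0],[0,0,0],0.6],[[1,30,0],[0,0,0],0.6],[[1,30,0],[0,0,0],0.6],[[1,30,0],[0,0,0],0.6],[[0,30,0],[0,0,0],0.6],[[0,20,0],[0,0,0],0.6],[[0,6,0],[0,0,0],0.6],[[0,0,0],[0,0,0],0.6],[[0,0,0],[0,0,0],0.6]]' 40
python3 go.py .6143 -.0333 .115
python3 - <<'E'
from h import *
n='side';cv2.imwrite('pics/side3.png',vision.get_image(n));s=cv2.imread('pics/side3.png')
cv2.imwrite('pics/crop4.png',cv2.resize(s[110:230,260:400],(700,600),interpolation=cv2.INTER_CUBIC))
E
```

```text
clock: 16.18
position: [0.6199, -0.2545, 0.0105]
ee_rot: [0.001, 0.0, 1.0, -0.0]
contact_force: [0.2, -0.1, 5.1]
width: 0.0449
gripper_force: 41.0
clock: 18.42
position: [0.6145, -0.0342, 0.2008]
ee_rot: [-0.0, 0.001, 1.0, -0.0]
contact_force: [-0.3, 0.6, -0.8]
width: 0.0451
gripper_force: 41.0
shift mm [ 0.2  0.9 85.8] turn units to aligned [-0.004 -0.001 -0.01 ] w 0.04512396228471237 F [-0.31  0.56 -0.83] t 18.425 q [-0.17  0.35  1.47 -0.    1.32 -1.74]
```

View pics/crop4.png

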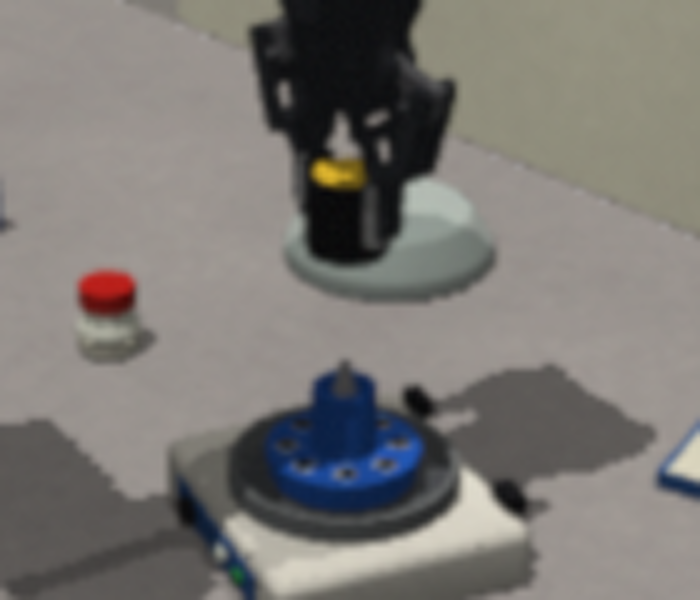

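The held cap hangs upright at about (329,152) in the side view, directly above the spindle tip at about (329,183). I'll lower it.

```bash
python3 -m handwheel '[[[0,0.8,8],[0,0,0],0.6],[[0,0,14],[0,0,0],0.6],[[0,0,14],[0,0,0],0.6],[[0,0,10],[0,0,0],0.6],[[0,0,8],[0,0,0],0.6],[[0,0,8],[0,0,0],0.6],[[0,0,6],[0,0,0],0.6],[[0,0,0],[0,0,0],0.6]]' 40
python3 -m handwheel '[[[0,0,5],[0,0,0],0.6],[[0,0,4],[0,0,0],0.6],[[0,0,3],[0,0,0],0.6],[[0,0,1.5],[0,0,0],0.6],[[0,0,0],[0,0,0],0.6]]' 40
python3 -m handwheel '[[[0,0,1],[0,0,0],0.6],[[0,0,1],[0,0,0],0.6],[[0,0,0],[0,0,0],0.6]]' 40
```

```text
clock: 19.48
position: [0.6142, -0.0324, 0.1324]
ee_rot: [-0.0, 0.0, 1.0, 0.0]
contact_force: [0.9, -0.2, -0.2]
width: 0.045
gripper_force: 41.0
clock: 20.1
position: [0.6144, -0.0324, 0.1193]
ee_rot: [-0.0, 0.0, 1.0, 0.0]
contact_force: [-0.5, 0.4, -1.0]
width: 0.0451
gripper_force: 41.0
clock: 20.48
position: [0.6144, -0.0324, 0.1173]
ee_rot: [-0.0, 0.0, 1.0, 0.0]
contact_force: [0.6, -0.5, -0.9]
width: 0.0453
gripper_force: 41.0
```

```bash
python3 -m handwheel '[[[0,0,0.8],[0,0,0],0.6],[[0,0,0.8],[0,0,0],0.6],[[0,0,0],[0,0,0],0.6]]' 40
python3 -m handwheel '[[[0,0,0.7],[0,0,0],0.6],[[0,0,0],[0,0,0],0.6]]' 40
python3 -m handwheel '[[[0,0,0.7],[0,0,0],0.6],[[0,0,0],[0,0,0],0.6]]' 40
```

```text
clock: 20.85
position: [0.6144, -0.0324, 0.1157]
ee_rot: [-0.0, 0.0, 1.0, 0.0]
contact_force: [-0.2, 0.3, -0.1]
width: 0.0452
gripper_force: 41.0
clock: 21.1
position: [0.6146, -0.0325, 0.1155]
ee_rot: [0.0, 0.0, 1.0, -0.0]
contact_force: [-0.7, 0.5, 2.2]
width: 0.045
gripper_force: 41.1
clock: 21.35
position: [0.6147, -0.0324, 0.1155]
ee_rot: [0.001, 0.0, 1.0, -0.0]
contact_force: [-1.5, 0.5, 5.4]
width: 0.0455
gripper_force: 41.4
```

The cap is on the hub at TCP z = 0.1155, as predicted. I'll release, retreat straight up, then move aside and look.

```bash
python3 -m handwheel '[[[0,0,-1],[0,0,0],0],[[0,0,0],[0,0,0],-0.3],[[0,0,0],[0,0,0],-0.6],[[0,0,0],[0,0,0],-0.6],[[0,0,0],[0,0,0],-0.6],[[0,0,-10],[0,0,0],-0.6],[[0,0,-25],[0,0,0],-0.6],[[0,0,-35],[0,0,0],-0.6],[[0,0,-35],[0,0,0],-0.6],[[20,20,-10],[0,0,0],-0.6],[[25,25,0],[0,0,0],-0.6],[[25,25,0],[0,0,0],-0.6],[[25,25,0],[0,0,0],-0.6],[[25,25,0],[0,0,0],-0.6],[[25,25,0],[0,0,0],-0.6],[[0,0,0],[0,0,0],-0.6],[[0,0,0],[0,0,0],-0.6]]' 40
python3 - <<'E'
from h import *
for n in('top','side'):cv2.imwrite(f'pics/{n}4.png',vision.get_image(n))
t=cv2.imread('pics/top4.png');s=cv2.imread('pics/side4.png')
c=lambda im,u,v:cv2.resize(im[v-50:v+50,u-66:u+66],(396,300),interpolation=cv2.INTER_CUBIC)
cv2.imwrite('pics/crop5.png',np.hstack([c(t,340,205),c(s,330,200)]))
E
```

```text
clock: 23.48
position: [0.4689, 0.1128, 0.2303]
ee_rot: [0.0, -0.0, 1.0, -0.0]
contact_force: [0.3, -0.4, -0.9]
width: 0.0683
gripper_force: 0.0
```

View pics/crop5.png

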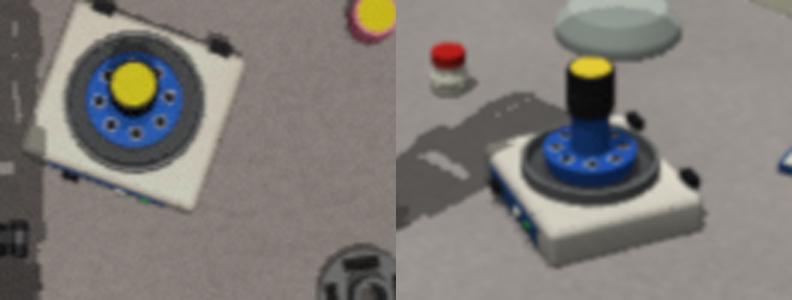

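The cap sits level on the hub, at about (318,183) in the top view and (329,180) in the side view. The rotor is seated, the arm is clear, and the grey rotor is where it was.

```bash
python3 -c "from rig import manip;print(manip.sign_off())"
```

```text
the job is handed in; nothing more can be done
None
```

The blue rotor is seated on the spindle and the black cap rests flat on its hub; I lowered both gently, left the grey rotor alone, and handed the job in at about 23.6 s of the 58 s limit (no verdict was returned).

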